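Hold down the sprung catch and push the tray home

TASK

Push the grey tray home in its runner: press the orange sprung plate down with your fingertips and keep it down while you push the tray by its blue handle bar past the two steel stop pegs, towards the black end stop, then let go and move clear so that the pegs spring up behind the bar and lock the tray in. Only press and push: do not grip, lift or tip the tray or the soup tin riding in it, and leave everything else on the worktop where it stands.

Things in the scene. Friction and masses are not known exactly. Their poses are not given: they have to be found in the camera images.
- runner: Fixed plywood runner board, 420 x 190 x 10 mm, on the worktop, with two aluminium guide rails (inner faces 144 mm apart, tops 32 mm above the worktop). Origin: on the worktop under the midpoint between the two stop pegs. x axis: the direction in which the tray slides home; z up. Board from x = -145 to +275 mm; black rubber end stop (44 mm high), face at x = +253 mm.
- catch_plate (a point): Point on the top face of the orange sprung plate, on the centre line, at runner x = -80 mm; moves down with the plate. The plate is flat, 148 mm long (runner x = -130 to +18 mm), 90 mm wide, its top 33 mm above the worktop when up. The two steel stop pegs are fixed on it. Wherever it is pressed it goes straight down without tilting.
- pegs (a point): Midpoint between the tops of the two steel stop pegs that stand on the orange plate and move with it: 44 mm above the worktop when up, 11 mm above the plate. They stand at runner x = -6 to +4 mm, and across at y = 32 to 44 and -44 to -32 mm, so a 64 mm wide lane between them is open for the fingers.
- catch (a joint): How far the sprung plate with its pegs is pressed down, m: 0 = up, 0.014 = bottom stop. The spring pushes back with about 3 N at the top and 6 N at the bottom. The handle bar clears the pegs when the plate is pressed 8 mm or more; 11 mm is comfortable.
- tray: Loose grey plastic tray, 140 mm wide, about 0.35 kg, on the board between the rails (2 mm play a side). x axis: slide direction, as the runner's. Origin: on its underside (10 mm above the worktop) below the middle of the handle bar's outer face. Bar at x = 0 to 12 mm, open window to 87 mm (the pegs stand in it) between side arms 114 mm apart, then the tray body to 237 mm, walls 35 mm high.
- handle (a point): Centre of the outer (pushing) face of the blue handle bar, facing away from the end stop. Bar: 12 mm thick along the slide, 114 mm long across, from 36 to 60 mm above the worktop. At the start this face is at runner x = -62 to -27 mm, with the plate lying open behind it; against the end stop it is at +16 mm. The pegs spring up behind it once it is beyond +4 mm.
- tin_center (a point): Centre, half-way up, of the steel soup tin, 68 mm diameter, 100 mm high, 0.35 kg, standing loose in the tray body (tray floor 5 mm thick). z axis is its own upright axis. It rides along.
- tin: The same soup tin, origin at the centre of its underside.
- jar_center (a point): Centre, half-way up, of the clear cucumber jar with green lid, 72 mm diameter, 140 mm high, standing near the runner: bystander.
- red_bottle_center (a point): Centre, half-way up, of the red plastic bottle, 64 mm diameter, 190 mm high: bystander.
- blue_bottle_center (a point): Centre, half-way up, of the blue glass bottle, 68 mm diameter, 200 mm high: bystander.
- tape: Yellow roll of tape lying flat, 68 mm diameter, 24 mm high, origin at the centre of its underside: bystander.
- driver: Screwdriver lying on the worktop, origin on its underside: bystander.
- screwbox: Cardboard box of screws, 75 x 50 x 30 mm high, origin at the centre of its underside: bystander.

How it is judged:
By the outcome, as a careful person would: the job done as asked, in the order asked, and still so for the second after the job is handed in, with the robot touching nothing.
It also fails if it takes over 35 s, if anything falls off the work surface, if the arm or the gripper's body presses on something with over 40 N, if the wrist force passes 120 N, or if a joint passes its speed limit or range.

ROBOT

A 7-joint arm with a two-finger parallel gripper is mounted at the origin on the work surface. World frame = base frame: x ahead of the robot, y to its left, z up, the work surface at z = 0. Lengths are in m, angles in rad, forces in N, time in s.
With the tool pointing down it reaches from about 0.4 to 0.85 m from the base axis. Payload 4.5 kg.
Tool frame: the origin (TCP) lies midway between the tips of the shut fingers; the grasp point (between the pads) lies behind it (robot.grasp_offset is the z of the grasp point in the tool frame, in m); z points along the fingers, y is the line along which they close (so a half turn about z gives the same grasp; the last joint's range is limited). The gripper opens to 88 mm and grips with 3 to 60 N. Pads are 18 mm wide; open, the fingers measure 123 mm over their backs; the gripper's body (75 mm by 187 mm) begins 45 mm behind the grasp point.
Start: joints at [-1.125, 0.689, -0.195, 1.565, 0.157, 0.902, -0.215], TCP at [0.25, 0.573, 0.239] pointing down, gripper open.
Joint ranges: [-3.01, 3.01], [-0.46, 2.08], [-1.47, 1.51], [0.13, 2.56], [-1, 4.14], [0.04, 2.09], [-2.66, 2.66]. Speed limits (rad/s): [2.57, 2.57, 3.14, 3.14, 3.14, 3.14, 3.14].

INTERFACE

Orientations are given as a unit quaternion [x, y, z, w].
In Python, from station import robot gives the robot as it stands.
- The arm moves only by the shell command python3 -m pendant 'ROWS' [FORCE]. ROWS is text: rows parted by semicolons, each of 5 numbers parted by spaces: the shift along the tool's x, y, z in m, then the turn about the tool's z in degrees, then the closure, from 0 (fully open) to 1 (shut). A call has 1 to 10 rows; each row shifts and turns the commanded pose from where the row before left it, along the tool's axes as they then stand; what a row does not reach is not made up. A row lasts 1/8 s, in which the tool goes at most 62.5 mm and 10.7 degrees, less where a joint would pass 70% of its speed; a pose out of reach is approached as far as the arm can. A call with a gripper value outside its range is refused whole. The fingers move at their own pace and stop on an object; FORCE is the grip in N (left out, the last holds). Time passes only in rows, so rows that do not move let the fingers close. It gives the time, the measured TCP pose, the force, the opening and the grip force at its end, in the units of the state.
- robot.read_state(): the state, without advancing time (a new reading comes with each control period).
- robot.snapshot(name): name is "side" or "top"; returns the picture (480x640x3 uint8, blue, green, red); there is no depth.
- robot.calibration(name): a dict with "K" (3x3 intrinsics, pixels), "origin" and "attitude" of the camera in the world. Camera axes: x right, y down, z forward; pixel columns grow to the right and rows downward; lengths in m; the calibration is good to about 2 mm. A picture is of the moment at which its call begins. calibration takes no time and is no camera call.
- robot.hand_in(): hands the job in; it is judged then, once.
The state is a dict: "time": time; "joints": joint angles; "joint_vel": joint speeds; "effort": joint torques, N m; "tool_pos": TCP position; "orientation": TCP orientation; "force": force on the tool from outside, world axes, zero at the start; "torque": the same for the moment, N m; "grip_width": opening from 0.0 (shut) to 1.0 (fully open); "grasp_force": force on a finger pad.
Only numpy, scipy, OpenCV 4.12 (cv2) and the standard library are available. Lean on these libraries where they do the work, as an engineer would, in place of code of your own. Each camera call takes 0.05 s, during which the arm holds its last target. There are 200 camera calls.

## Working session

There is one attempt and no reset: what is moved stays moved. The work goes in short steps, Python scripts to look and compute and a shell command to move; the robot and the scene stay as the last step left them, time stands still between calls to the robot, and variables do not carry over. Pictures are saved under pics/ and viewed, at most 10 in all, crops included, and the job is handed in when it is done.

```bash
mkdir -p pics; python3 - <<'E'
from station import robot
import cv2
for n in("top","side"):
    cv2.imwrite(f"pics/{n}0.png",robot.snapshot(n)); c=robot.calibration(n); print(n,c)
s=robot.read_state(); print(s, robot.grasp_offset)
E
```

```text
top {'K': array([[465.62986461,   0.        , 317.97113187],
       [  0.        , 465.62986461, 243.75220366],
       [  0.        ,   0.        ,   1.        ]]), 'origin': array([0.43094016, 0.02668407, 1.02753905]), 'attitude': array([ 0.70957243, -0.69982006,  0.05772623, -0.0585366 ])}
side {'K': array([[612.38572979,   0.        , 311.54145685],
       [  0.        , 612.38572979, 236.17137568],
       [  0.        ,   0.        ,   1.        ]]), 'origin': array([ 0.25403208, -1.08781858,  0.78183984]), 'attitude': array([ 0.86080004, -0.1134147 ,  0.06967865, -0.49122835])}
{'time': 0.1, 'joints': array([-1.12523055,  0.68989918, -0.19450731,  1.56622851,  0.15730486,
        0.9025091 , -0.21509061]), 'joint_vel': array([ 0.00051156, -0.00043646, -0.00065167, -0.00221648, -0.00156114,
        0.00068138, -0.00149846]), 'effort': array([-2.93262623e-03, -5.28500104e+01, -1.27133623e+00, -1.53837597e+01,
       -5.25423686e-02,  1.94693515e-03,  3.48064532e-05]), 'tool_pos': array([0.2499641 , 0.57221996, 0.23799357]), 'orientation': array([ 2.04393508e-01,  9.78888456e-01, -8.20401367e-04, -1.03092782e-04]), 'force': array([-0.65449999, -0.56148357,  0.37739603]), 'torque': array([-0.00607947,  0.08062668,  0.02222006]), 'grasp_force': 0.0, 'grip_width': 1.0034552095125169} -0.0187
```

View pics/top0.png

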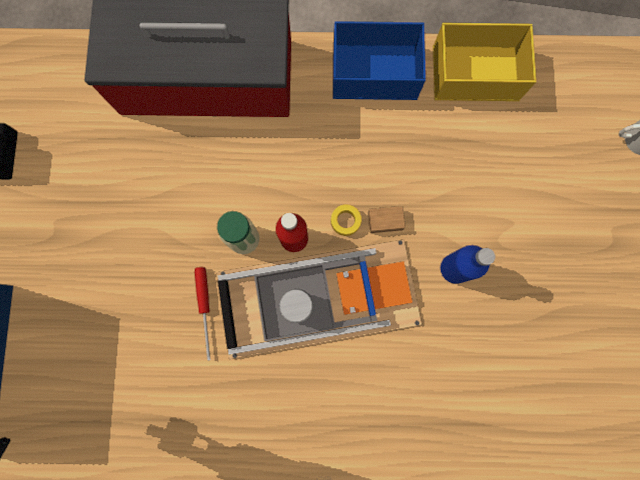

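View pics/side0.png

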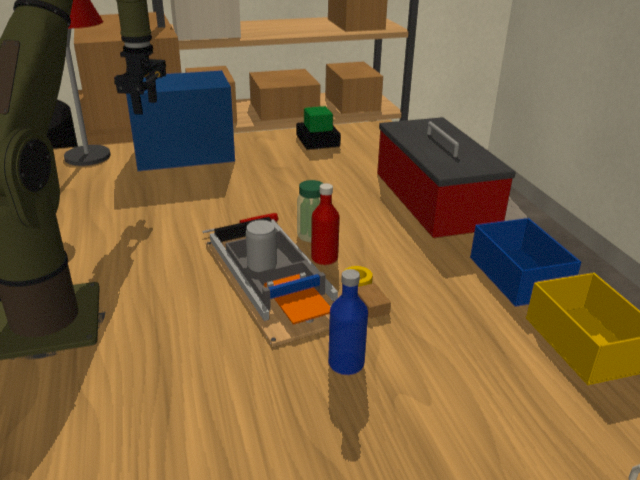

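The top view shows the runner with the slide pointing left (+y). The blue bar is at about (367,290), the open orange plate at (395,285), the pegs at (347,275) and (352,310), and the end stop at (227,313). The side view confirms this layout, with the tin standing upright in the tray.

```bash
cat > h.py <<'E'
from station import robot
import cv2, numpy as np
from scipy.spatial.transform import Rotation as R
def cast(n,px,z):
    c=robot.calibration(n); px=np.atleast_2d(np.float64(px))
    d=np.c_[px,np.ones(len(px))]@np.linalg.inv(c["K"]).T@R.from_quat(c["attitude"]).as_matrix().T
    o=c["origin"]; return o+d*((z-o[2])/d[:,2])[:,None]
def mask(im,lo,hi,box):
    m=cv2.inRange(cv2.cvtColor(im,cv2.COLOR_BGR2HSV),lo,hi); b=np.zeros_like(m); x0,y0,x1,y1=box
    b[y0:y1,x0:x1]=m[y0:y1,x0:x1]; return b
def rect(m):
    k=max(cv2.findContours(m,0,1)[0],key=cv2.contourArea); return k,cv2.boxPoints(cv2.minAreaRect(k))
E
python3 - <<'E'
from h import *
im=cv2.imread("pics/top0.png")
B=(200,225,430,370)
for nm,lo,hi,z,box in [("bar",(105,120,60),(125,255,255),.06,B),("plate_open",(3,180,150),(15,255,255),.033,(376,225,430,370)),("stop",(0,0,0),(180,255,35),.044,(212,270,240,352))]:
    k,b=rect(mask(im,lo,hi,box)); P=cast("top",b,z)
    print(nm,b.round(1).tolist(),'\n',P[:,:2].round(4).tolist(),'c',P.mean(0)[:2].round(4),'sides',np.linalg.norm(P-np.roll(P,1,0),axis=1)[:2].round(4))
v=cv2.resize(im[230:370,195:435],None,fx=3.3,fy=3.3,interpolation=cv2.INTER_CUBIC); cv2.imwrite("pics/c1.png",v)
E
```

```text
bar [[359.29998779296875, 261.70001220703125], [364.79998779296875, 260.70001220703125], [375.29998779296875, 314.3999938964844], [369.79998779296875, 315.3999938964844]] 
 [[0.5547, -0.0581], [0.5571, -0.0695], [0.4462, -0.0908], [0.4439, -0.0796]] c [ 0.5005 -0.0745] sides [0.1129 0.0117]
plate_open [[369.5, 266.70001220703125], [405.0, 261.1000061035156], [411.6000061035156, 302.6000061035156], [376.0, 308.29998779296875]] 
 [[0.5478, -0.0823], [0.561, -0.1588], [0.4723, -0.1713], [0.4595, -0.0958]] c [ 0.5101 -0.1271] sides [0.0894 0.0776]
stop [[217.89999389648438, 281.0], [226.8000030517578, 279.70001220703125], [236.39999389648438, 346.8999938964844], [227.5, 348.20001220703125]] 
 [[0.5116, 0.2394], [0.5145, 0.2206], [0.376, 0.1944], [0.3731, 0.2128]] c [0.4438 0.2168] sides [0.141 0.019]
```

View pics/c1.png

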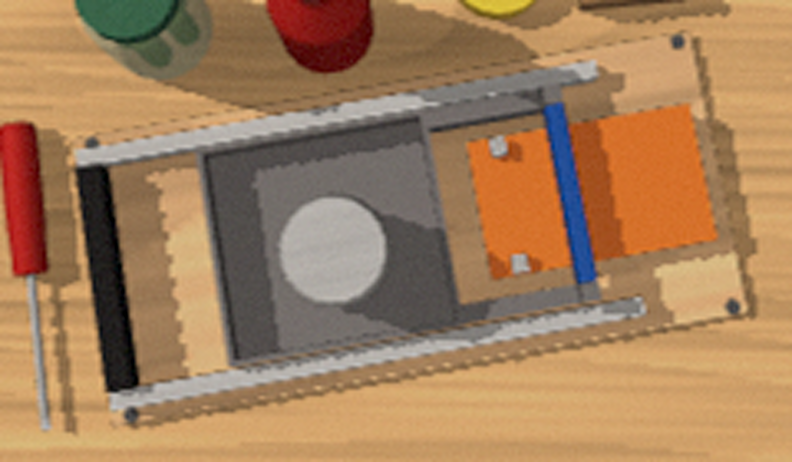

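The sizes agree with those given: bar 113 x 12 mm, plate 89 mm wide, stop 19 mm thick. The slide direction is at 100.9° and the runner origin at about (0.492, -0.036). The bar face is at runner x ≈ -45 mm, and the pressing point is (0.507, -0.115). I'll raise the arm, turn so that tool x lies along the slide, and close the fingers.

```bash
python3 -m pendant '0 0 -0.04 0 1; 0 0 -0.03 9.25 1; 0 0 0 9.25 1; 0 0 0 9.25 1; 0 0 0 9.25 1; 0 0 0 9.25 1; 0 0 0 9.25 1; 0 0 0 0 1; 0 0 0 0 1' 10
python3 -m pendant '-0.02 0.003 0 0 1; -0.045 0.008 0 0 1; -0.045 0.008 0 0 1; -0.045 0.008 0 0 1; -0.045 0.008 0 0 1; -0.045 0.008 0 0 1; -0.045 0.008 0 0 1; -0.045 0.008 0 0 1; -0.02 0.003 0 0 1; 0 0 0 0 1'
python3 -c "
from h import *
s=robot.read_state();print(s['joints'].round(2),R.from_quat(s['orientation']).as_matrix().round(3))"
```

```text
time: 1.23
tool_pos: [0.25, 0.5726, 0.3085]
orientation: [0.636, 0.772, -0.0, 0.0]
force: [0.4, -0.0, -0.8]
grip_width: 0.013
grasp_force: 0.0
time: 2.48
tool_pos: [0.3788, 0.2345, 0.3089]
orientation: [0.638, 0.77, 0.0, 0.0]
force: [-0.2, 0.6, 0.9]
grip_width: 0.003
grasp_force: 0.0
[-0.71  0.36  0.08  1.99 -0.04  0.8  -0.43] [[-0.187  0.982  0.   ]
 [ 0.982  0.187 -0.   ]
 [-0.     0.    -1.   ]]
```

```bash
python3 -m pendant '-0.022 0.004 0 0 1; -0.046 0.008 0 0 1; -0.046 0.008 0 0 1; -0.046 0.008 0 0 1; -0.046 0.008 0 0 1; -0.046 0.008 0 0 1; -0.046 0.008 0 0 1; -0.046 0.008 0 0 1; -0.023 0.0005 0 0 1; 0 0 0 0 1'
python3 -m pendant '0 0 0.03 0 1; 0 0 0.05 0 1; 0 0 0.05 0 1; 0 0 0.05 0 1; 0 0 0.04 0 1; 0 0 0.02 0 1; 0 0 0 0 1'
python3 - <<'E'
from h import *
for n in("top","side"): cv2.imwrite(f"pics/{n}1.png",robot.snapshot(n))
s=cv2.imread("pics/side1.png")[180:360,190:390]; t=cv2.imread("pics/top1.png")[220:370,200:440]
a=cv2.resize(s,(400,360)); b=cv2.resize(t,(400,250)); cv2.imwrite("pics/d1.png",np.hstack([a,np.vstack([b,np.zeros((110,400,3),np.uint8)])]))
E
```

```text
time: 3.72
tool_pos: [0.5077, -0.1133, 0.3085]
orientation: [0.637, 0.771, 0.0, 0.0]
force: [-0.2, 0.4, 0.0]
grip_width: 0.004
grasp_force: 0.0
time: 4.6
tool_pos: [0.5064, -0.11, 0.0675]
orientation: [0.635, 0.772, 0.0, -0.002]
force: [0.1, -0.1, 0.3]
grip_width: 0.004
grasp_force: 0.0
```

View pics/d1.png

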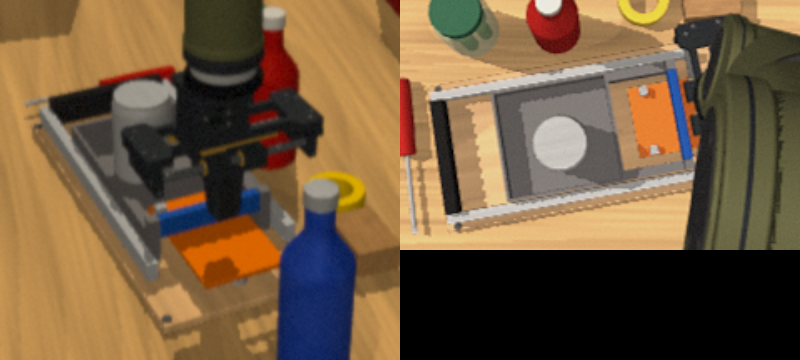

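Fingertips are shut, over the open plate and behind the bar, about 20 mm from its face. Pressing down now.

```bash
python3 -m pendant '-0.005 0 0 0 1; 0 0 0.012 0 1; 0 0 0.014 0 1; 0 0 0.007 0 1; 0 0 0 0 1'
python3 -m pendant '0 0 0.004 0 1; 0 0 0.004 0 1; 0 0 0.004 0 1; 0 0 0 0 1; 0 0 0 0 1'
```

```text
time: 5.32
tool_pos: [0.5074, -0.1177, 0.0348]
orientation: [0.637, 0.771, -0.0, -0.001]
force: [-0.1, 0.5, 0.5]
grip_width: 0.001
grasp_force: 0.0
time: 5.95
tool_pos: [0.5081, -0.118, 0.0239]
orientation: [0.637, 0.771, 0.0, 0.0]
force: [-1.0, -0.9, 4.4]
grip_width: 0.001
grasp_force: 2.3
```

```bash
python3 -m pendant '0 0 0.0025 0 1; 0 0 0 0 1; 0.006 0 0 0 1; 0.007 0 0 0 1; 0.006 0 0 0 1; 0.004 0 0 0 1; 0.003 0 0 0 1; 0.003 0 0 0 1; 0.003 0 0 0 1; 0.003 0 0 0 1'
```

```text
time: 7.2
tool_pos: [0.5032, -0.087, 0.0218]
orientation: [0.638, 0.77, -0.0, 0.003]
force: [1.6, -6.2, 2.9]
grip_width: 0.006
grasp_force: 4.1
```

In contact with the bar (about 6 N), with the plate 11 mm down. I'll keep pushing.

```bash
python3 -m pendant '0.004 0 0 0 1; 0.004 0 0 0 1; 0.004 0 0 0 1; 0.004 0 0 0 1; 0.004 0 0 0 1; 0.004 0 0 0 1; 0.004 0 0 0 1; 0.004 0 0 0 1; 0 0 0 0 1'
python3 - <<'E'
from h import *
for n in("top","side"): cv2.imwrite(f"pics/{n}2.png",robot.snapshot(n))
s=cv2.imread("pics/side2.png")[180:360,190:390]; t=cv2.imread("pics/top2.png")[220:370,200:440]
a=cv2.resize(s,(400,360)); b=cv2.resize(t,(400,250)); cv2.imwrite("pics/d2.png",np.hstack([a,np.vstack([b,np.zeros((110,400,3),np.uint8)])]))
E
```

```text
time: 8.32
tool_pos: [0.4971, -0.0548, 0.0217]
orientation: [0.638, 0.77, -0.0, 0.003]
force: [1.5, -3.8, 5.3]
grip_width: 0.004
grasp_force: 3.4
```

View pics/d2.png

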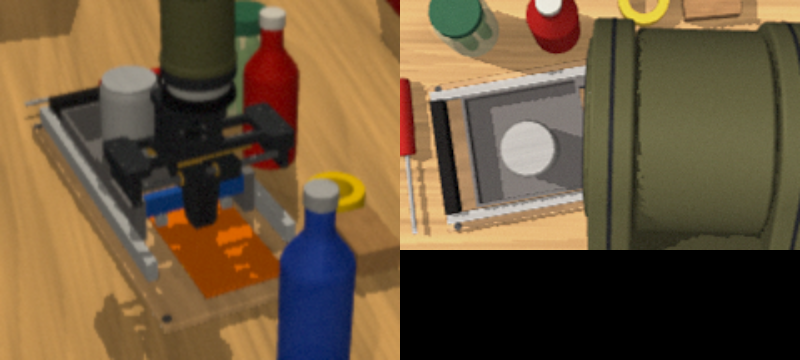

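The tray is sliding straight with the tin upright and the plate flat. The bar face is at about x = -10 mm, so I continue to about +12 mm.

```bash
python3 -m pendant '0.004 0 0 0 1; 0.004 0 0 0 1; 0.004 0 0 0 1; 0.004 0 0 0 1; 0.003 0 0 0 1; 0.002 0 0 0 1; 0 0 0 0 1'
python3 -m pendant '0.002 0 0 0 1; 0.001 0 0 0 1; 0 0 0 0 1'
python3 - <<'E'
from h import *
im=robot.snapshot("top");cv2.imwrite("pics/top3.png",im)
k,b=rect(mask(im,(0,0,0),(180,255,35),(212,270,240,352)));print(b.tolist())
t=im[220:370,200:440]; cv2.imwrite("pics/d3.png",cv2.resize(t,None,fx=3,fy=3))
E
```

```text
time: 9.3
tool_pos: [0.4932, -0.0345, 0.0217]
orientation: [0.638, 0.77, -0.0, 0.003]
force: [0.6, -5.6, 5.6]
grip_width: 0.003
grasp_force: 3.8
time: 9.68
tool_pos: [0.4927, -0.0319, 0.0217]
orientation: [0.638, 0.77, -0.0, 0.003]
force: [1.7, -5.8, 4.7]
grip_width: 0.006
grasp_force: 4.5
[[219.83998107910156, 294.8800048828125], [225.99998474121094, 294.0], [230.6799774169922, 326.760009765625], [224.5199737548828, 327.6400146484375]]
```

View pics/d3.png

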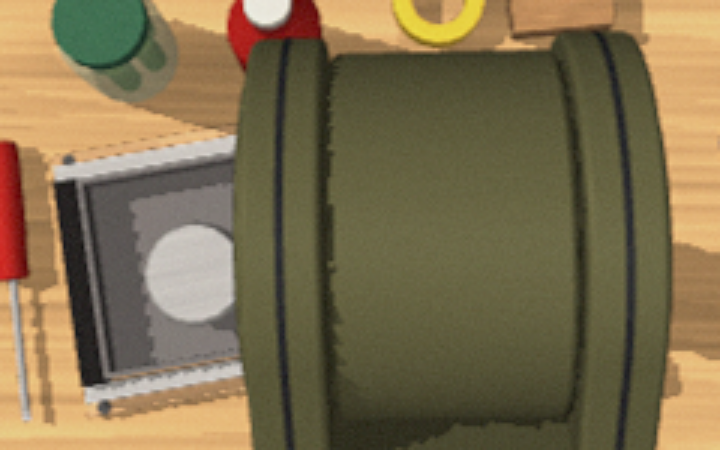

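The tray front is within a few mm of the end stop, with the bar face at about +13 mm. I'll nudge a little further, back off slightly with the plate still down, then lift.

```bash
python3 -m pendant '0.001 0 0 0 1; 0.0005 0 0 0 1; 0 0 0 0 1'
python3 -m pendant '-0.003 0 0 0 1; -0.003 0 0 0 1; 0 0 0 0 1; 0 0 -0.004 0 1; 0 0 -0.006 0 1; 0 0 -0.01 0 1; 0 0 -0.03 0 1; 0 0 -0.05 0 1; 0 0 -0.05 0 1; 0 0 -0.05 0 1'
python3 -m pendant '0 0 -0.03 0 1; -0.04 0 -0.01 0 1; -0.05 0 0 0 1; -0.05 0 0 0 1; -0.05 0 0 0 1; -0.05 0 0 0 1; -0.04 0 0 0 1; 0 0 0 0 1'
python3 - <<'E'
from h import *
for n in("top","side"): cv2.imwrite(f"pics/{n}4.png",robot.snapshot(n))
im=cv2.imread("pics/top4.png")
k,b=rect(mask(im,(105,120,60),(125,255,255),(300,225,430,370)));P=cast("top",b,.06)
u=np.array([-.189,.982]);print(((P[:,:2]-[.492,-.036])@u).round(4))
s=cv2.imread("pics/side4.png")[180:360,190:390]; t=im[220:370,200:440]
cv2.imwrite("pics/d4.png",np.hstack([cv2.resize(s,(400,360)),np.vstack([cv2.resize(t,(400,250)),np.zeros((110,400,3),np.uint8)])]))
E
```

```text
time: 10.1
tool_pos: [0.4927, -0.0319, 0.0218]
orientation: [0.639, 0.769, -0.001, 0.004]
force: [1.2, -10.1, 5.0]
grip_width: 0.007
grasp_force: 7.0
time: 11.35
tool_pos: [0.4902, -0.0334, 0.2229]
orientation: [0.637, 0.771, -0.001, -0.001]
force: [1.0, 0.3, 0.0]
grip_width: 0.003
grasp_force: 0.0
time: 12.35
tool_pos: [0.5425, -0.3121, 0.2609]
orientation: [0.639, 0.769, -0.002, -0.0]
force: [-0.3, 0.2, -0.2]
grip_width: 0.007
grasp_force: 0.0
[0.0271 0.016  0.0155 0.0264]
```

View pics/d4.png

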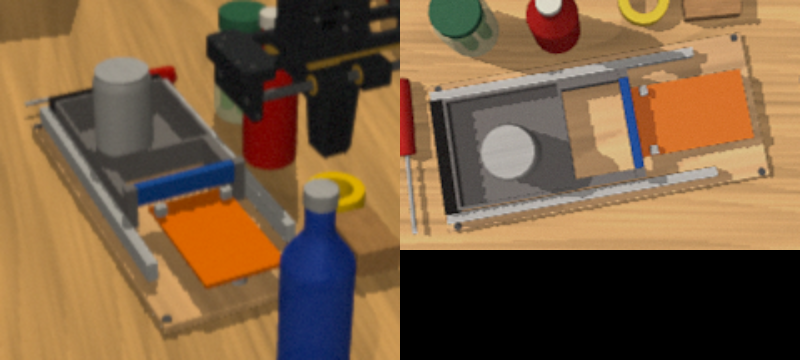

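The bar face sits at +16 mm, against the end stop. The plate and both pegs are up behind it, the tin is upright and the bystanders haven't moved.

```bash
python3 -c "
from station import robot
print(robot.hand_in())"
```

```text
the job is handed in; nothing more can be done
None
```

The tray is locked home against the end stop with both pegs sprung up behind the bar, the tin still upright, nothing else disturbed, and the job handed in at about 12.5 s.

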